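# Switch off the ultrasonic cleaner and flip its lid back to air the tank

## Robot

A 6-joint arm with a two-finger parallel gripper is mounted at the origin on the work surface. World frame = base frame: x ahead of the robot, y to its left, z up, the work surface at z = 0. Lengths are in m, angles in rad, forces in N, time in s.
With the tool pointing down it reaches from about 0.3 to 0.875 m from the base axis. Payload 6.4 kg.
Tool frame: the origin (TCP) lies at the centre of the arm's flange, where the gripper is bolted on; the fingertips stand 173 mm ahead of it and the grasp point (between the pads) lies 155 mm ahead of it; z points along the fingers, y is the line along which they close (so a half turn about z gives the same grasp; the last joint's range is limited). The gripper opens to 85 mm and grips with 20 to 120 N. Pads are 22 mm wide; open, the fingers measure 114 mm over their backs; the gripper's body (76 mm by 85 mm) begins 54 mm behind the grasp point. The pads swing forward as they close: fully open they stand 13 mm farther back than shut.
Start: joints at [-1.335, 0.181, 1.607, -0, 1.354, -0.206], TCP at [0.246, -0.52, 0.405] pointing down, gripper open.
Joint ranges: [-2.99, 2.99], [-0.89, 2.07], [0.3, 2.58], [-1.14, 4.28], [0, 2.63], [-3.12, 3.12]. Speed limits (rad/s): [2.57, 2.57, 3.01, 3.14, 3.14, 3.14].

## Interface

Orientations are given as a unit quaternion [w, x, y, z].
In Python, from bench import get_obs, camera, get_calibration, hand_in gives the robot as it stands. The module is installed in compiled form; this text tells all that it offers.
- The arm moves only by the tool drive_tool, never from a script. Its argument "increments" is a list of rows, each a list of 2 entries, a list of its own where there are three numbers: the shift along the tool's x, y, z normalised to -1 to 1, where 1 is 250 mm, then the turn about the tool's z normalised to -1 to 1, where 1 is 90 degrees. A call has exactly 8 rows; each row is the pose to reach, as a shift and turn from the pose commanded when the call began, along the tool's axes at that moment; what a row does not reach only later rows make up. A row lasts 1/8 s, in which the tool goes at most 62.5 mm and 10.7 degrees, less where a joint would pass 70% of its speed; a pose out of reach is approached as far as the arm can. A call with a number of a shift or a turn outside -1 to 1 is refused whole. A call with a gripper value outside its range is refused whole. "claw" is the closure, from 0 (fully open) to 1 (shut), set as the call begins (left out, the last holds). The fingers move at their own pace and stop on an object; the grip force is fixed at half the most. Time passes only in rows, so rows that repeat a pose let the fingers close, or fill a call up. It gives the time, the measured TCP pose, the force and the opening at its end, in the units of the state.
- get_obs(): the state, without advancing time (a new reading comes with each control period).
- camera(name): name is "side" or "top" or "wrist"; returns the picture (400x640x3 uint8, blue, green, red); there is no depth.
- get_calibration(name): a dict with "K" (3x3 intrinsics, pixels), "k1" (the pictures are not rectified: a ray, as slopes to the right and down, at radius r is drawn at 1 + k1 r^2 times it, then the intrinsics apply), "origin" and "orientation" of the camera in the world. Camera axes: x right, y down, z forward; pixel columns grow to the right and rows downward; lengths in m; the calibration is good to about 2 mm. A picture is of the moment at which its call begins: read the wrist's pose just before it. get_calibration takes no time and is no camera call; for the wrist camera it gives the pose at the moment of the call.
- hand_in(): hands the job in, once; it reports no verdict.
The state is a dict: "time_s": time; "q": joint angles; "dq": joint speeds; "joint_efforts": joint torques, N m; "eef_pos": TCP position; "eef_rot": TCP orientation; "wrist_force": force on the tool from outside, world axes, zero at the start; "torque": the same for the moment, N m; "opening": opening from 0.0 (shut) to 1.0 (fully open).
Only numpy, scipy, OpenCV 4.12 (cv2) and the standard library are available. Lean on these libraries where they do the work, as an engineer would, in place of code of your own. Each camera call takes 0.05 s, during which the arm holds its last target. There are 200 camera calls.

## Task

The empty ultrasonic cleaner was left switched on with its lid shut. Press its large round power key right down with a fingertip to switch it off, then lift the lid by its front tab with a fingertip and flip it back past upright until it rests open on its hinge stop by itself, so that the tank can air. Only touch and push: do not pinch or grip the lid, do not fling it or let it slam, press neither of the two small keys, do not lift, tip or shove the cleaner along the bench, and leave everything else on the bench where it is.

Things in the scene. Friction and masses are not known exactly. Their poses are not given: they have to be found in the camera images.
- cleaner: Bench-top ultrasonic cleaner, grey box 165 (x) by 210 (y), flat top rim 110 mm above the bench, open tank inside, loose on rubber feet, about 2.6 kg. Origin on the bench under the box's middle; x from its front to its rear, y to the left seen from the front, z up. In front a console 200 wide, flat face sloping 28 deg from x -82, z 72 down to x -150, z 36; above it the box front is an upright wall at x -82.
- lid (a joint): Angle of the cleaner's white lid on its hinge, rad: 0 shut and level; grows as the front rises; hinge stop at 1.88. The lid (about 0.24 kg, hinge nearly free) falls shut when let go below about 1.4, falls back onto its stop from about 1.55 on and stays there by its weight.
- lid_hinge (a point): Middle of the lid's hinge axis, at x +80, y 0, z 110 mm in the cleaner's frame (rear top edge). The axis runs along the cleaner's y.
- lid_tab (a point): Middle of the lower front edge of the lid's finger tab, 180 mm from the hinge axis; moves with the lid. Tab 70 wide, 6 thick, in one plane with the lid's flat underside and with the hinge axis; stands 17 mm out from the box, 38 mm of free height under it at the box, 47 mm at its edge. Lid 210 wide, rim plate 6 thick, with a raised crown 20 thick in all.
- power_key (a joint): Travel of the power key, m: 0 out, 0.005 fully down. Springs back by itself; about 1.3 N to start it, 4.4 N fully down.
- power_key_top (a point): Centre of the outer face of the power key: the largest of the three keys, round, 24 mm across, at the right-hand end of the console as seen from the front (cleaner y -68). It stands 8 mm out of the sloping face and is pressed square to it, that is 28 degrees off straight down, towards the cleaner's rear. The point's z axis points out of the key, against the push.
- timer_key (a joint): Travel of a small key, m, 0 out, 0.005 down: not to be pressed. Same make as the power key.
- timer_key_top (a point): Centre of the outer face of the small round key, 13 mm across, next to the power key (cleaner y -18).
- heat_key (a joint): Travel of the other small key, m, 0 out, 0.005 down: not to be pressed.
- heat_key_top (a point): Centre of the outer face of the other small round key, 13 mm across (cleaner y +14), beside the display window.
- jar: Bystander: glass screw-top jar, 64 across, 88 high, stands at the cleaner's left. Origin under its middle.
- spray: Bystander: grey spray can, 54 across, 168 high, stands at the cleaner's right. Origin under its middle.
- brush: Bystander: hand brush with a wooden handle, lying, about 200 long, 42 wide and 20 high, at the cleaner's front right. Origin under its middle, x along it.
- wrench: Bystander: steel wrench, lying, about 175 long, 38 wide, 8 high, at the cleaner's front left. Origin under its middle, x along it.
- bearing: Bystander: steel ball-bearing ring, 52 across, 15 high, lying in front of the cleaner. Origin under its middle.
- dish: Bystander: steel dish for small parts, 110 across, 30 high, at the left of the bench. Origin under its middle.
- mug: Bystander: white mug, 82 across, 95 high, at the right of the bench. Origin under its middle.

How it is judged:
On the way, in this order (a step that is already met when the one before it is completed fails the run):
1. the large power key is pressed right down with a finger (value of joint power_key above 0.0038 m and contact force between the fingers and power_key above 0.5 N), for 0.1 s.
2. the lid is raised by a finger that touches it (value of joint lid above 0.6 rad and contact force between the fingers and lid above 0.1 N), for 0.1 s.
3. the lid is over, near its stop (value of joint lid above 1.75 rad), for 0.2 s.
At the end, for the whole second after the job is handed in: The lid lies back against its hinge stop (beyond 1.75 rad) and at rest, all keys are out, the cleaner stands level and at rest within 30 mm of where it started, and every bystander is within 30 mm of where it started (value of joint lid above 1.75 rad and velocity of joint lid between -0.1 and 0.1 rad/s and value of joint each of power_key, timer_key, heat_key below 0.0015 m and distance of each of cleaner, jar, spray, brush, wrench, bearing, dish, mug from where it was at the start of the episode below 0.03 m and angle between cleaner's own z axis and vertical below 0.05 rad and linear speed of cleaner below 0.02 m/s); the robot touches nothing.
It fails at once if a small key is pressed (more than half its travel) (value of joint any of timer_key, heat_key above 0.0025 m).
It fails at once if the lid is flung or slams (faster than 6 rad/s) (velocity of joint lid above 6 rad/s or velocity of joint lid below -6 rad/s).
It fails at once if the lid is pinched or forced (fingers press on it with more than 25 N) (contact force between the fingers and lid above 25 N).
It fails at once if the cleaner is lifted, tipped or shoved (30 mm along, 10 mm up or 0.1 rad) (distance of cleaner from where it was at the start of the episode above 0.03 m or height (world z) of cleaner above 0.01 m or angle between cleaner's own z axis and vertical above 0.1 rad).
It fails at once if a bystander is moved or lifted (more than 30 mm) (distance of any of jar, spray, brush, wrench, bearing, dish, mug from where it was at the start of the episode above 0.03 m).
It also fails if it takes over 64 s, if anything falls off the work surface, if the arm or the gripper's body presses on something with over 40 N, if the wrist force passes 120 N, or if a joint passes its speed limit or range.

## Working session

There is one attempt and no reset: what is moved stays moved. The work goes in short steps, Python scripts to look and compute and a tool call to move; the robot and the scene stay as the last step left them, time stands still between calls to the robot, and variables do not carry over. Pictures are saved under pics/ and viewed, on a budget of 10 in all, crops included, one or two more only if the job needs it, and the job is handed in when it is done.

Besides the shell and the picture viewer there is one more tool, called after "Call:" as name(argument=value, ...), one argument or row to a line, values as JSON. drive_tool: Moves the arm, as the interface text tells. Its arguments: {"type":"object","properties":{"increments":{"type":"array","items":{"type":"array"}},"claw":{"type":"number"}},"required":["increments"]}

```bash
mkdir -p pics; python3 - <<'E'
from bench import *
import cv2
for n in("top","side"):
    cv2.imwrite(f"pics/{n}0.png",camera(n)); c=get_calibration(n); print(n,c)
o=get_obs(); print(o)
E
```

```text
top {'K': array([[398.91076588,   0.        , 322.01827683],
       [  0.        , 398.91076588, 198.77071955],
       [  0.        ,   0.        ,   1.        ]]), 'k1': -0.07195902171439728, 'origin': array([ 0.45022808, -0.00555571,  1.30255891]), 'orientation': array([-0.03459549,  0.71534151, -0.6967722 ,  0.03997713])}
side {'K': array([[425.03240949,   0.        , 321.74489463],
       [  0.        , 425.03240949, 191.62406527],
       [  0.        ,   0.        ,   1.        ]]), 'k1': -0.055646717962432285, 'origin': array([0.42274961, 0.67260502, 0.9450707 ]), 'orientation': array([ 0.03492679, -0.0982016 ,  0.93389094, -0.34202965])}
{'time_s': 0.1, 'q': array([-1.33530388e+00,  1.81472131e-01,  1.60789070e+00, -2.16910574e-05,
        1.35379454e+00, -2.06330493e-01]), 'dq': array([ 0.00059478,  0.00113311, -0.00201358,  0.00260835, -0.00078649,
        0.00064397]), 'joint_efforts': array([ 2.35923808e-04, -4.45876980e+01, -3.52235878e+01, -3.44085147e-04,
        4.13228525e-03, -1.23991899e-06]), 'eef_pos': array([ 0.2458075 , -0.51956634,  0.40387937]), 'eef_rot': array([-7.82121115e-04,  9.75697322e-01,  2.19121255e-01, -2.19953677e-05]), 'wrist_force': array([ 0.03857623, -1.30769724, -0.11879813]), 'torque': array([-0.0188376 ,  0.01386627,  0.06009098]), 'opening': 1.0009550472242812}
```

View pics/top0.png

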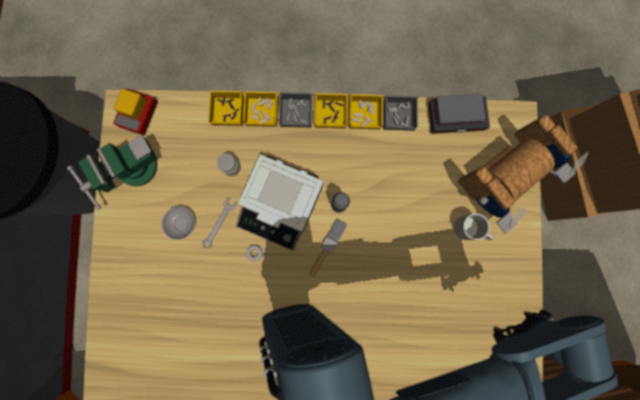

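View pics/side0.png

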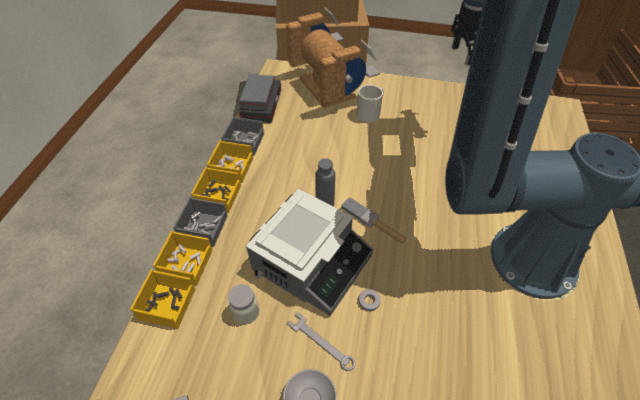

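The top view shows the cleaner near (280,200), with its front facing the robot and turned about 25°. The side view shows it near (310,250). I'll enlarge both views to read the corners and keys.

```bash
python3 - <<'E'
import cv2,numpy as np
a=cv2.imread("pics/top0.png")[145:255,210:360]; b=cv2.imread("pics/side0.png")[180:320,240:390]
a=cv2.resize(a,None,fx=5,fy=5,interpolation=2);b=cv2.resize(b,None,fx=4,fy=4,interpolation=2)
cv2.imwrite("pics/a.png",a);cv2.imwrite("pics/b.png",cv2.convertScaleAbs(b,alpha=1.5))
E
```

```text
(no output)
```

View pics/a.png

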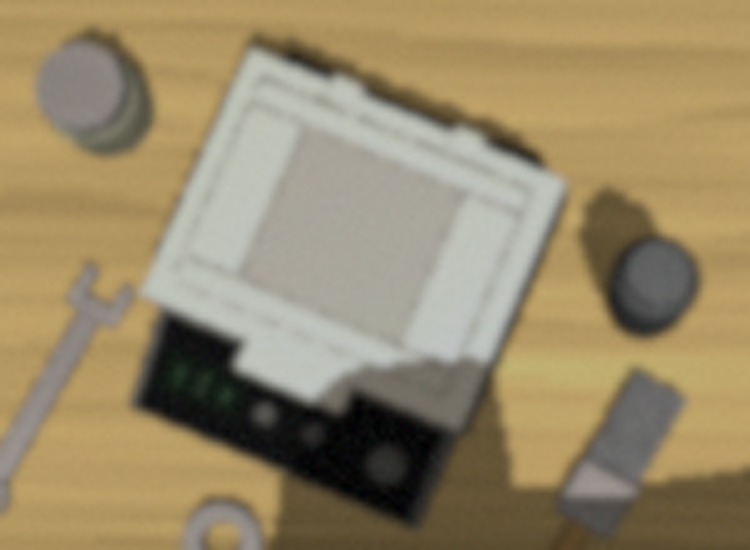

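View pics/b.png

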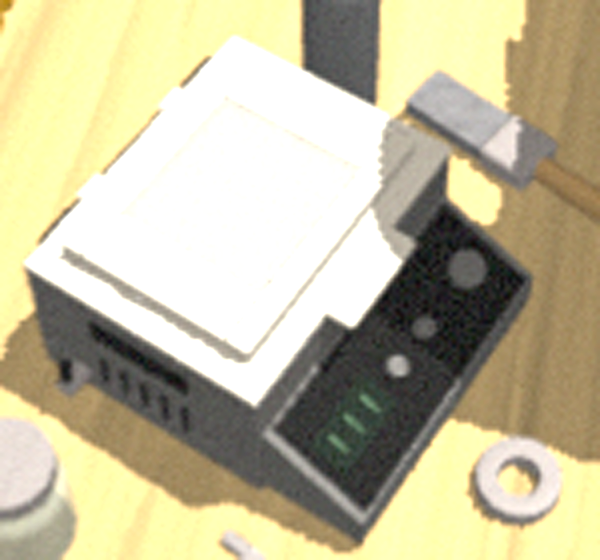

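Readings, with a/b as the enlarged top/side crops. Power key: a(388,465), b(467,268). Timer: a(314,433), b(425,327). Heat: a(264,414), b(398,366). Lid front corners: a(143,293)/(465,430), b(258,402)/(448,150). Tab front corners: a(237,363)/(345,412). I'll fit the pose to these.

```bash
cat > h.py <<'E'
import numpy as np
from bench import *
from scipy.spatial.transform import Rotation as R
def proj(P,c):
    q=c["orientation"]; v=(np.atleast_2d(P)-c["origin"])@R.from_quat([*q[1:],q[0]]).as_matrix()
    s=v[:,:2]/v[:,2:]; s=s*(1+c["k1"]*(s**2).sum(1,keepdims=True))
    return s@c["K"][:2,:2].T+c["K"][:2,2]
def world(P,x,y,th):
    P=np.atleast_2d(P).astype(float); c,s=np.cos(th),np.sin(th)
    return np.c_[x+c*P[:,0]-s*P[:,1],y+s*P[:,0]+c*P[:,1],P[:,2]]
def key(kx,y): # x of face under key centre (foot of axis)
    t=np.radians(28); return [kx-.008*np.sin(t),y,.072+(kx+.082)*36/68+.008*np.cos(t)]
E
cat > fit.py <<'E'
from h import *
from scipy.optimize import least_squares
T,S=get_calibration("top"),get_calibration("side")
def pts(k): return dict(p=key(k,-.068),t=key(k,-.018),h=key(k,.014),fl=[-.082,.105,.116],fr=[-.082,-.105,.116],tl=[-.100,.035,.116],tr=[-.1,-.035,.116],cl=[-.15,.1,.036],cr=[-.15,-.1,.036])
a=dict(p=(388,465),t=(314,433),h=(264,414),fl=(143,293),fr=(465,430),tl=(237,363),tr=(345,412))
b=dict(p=(467,268),t=(425,327),h=(398,366),fl=(258,402),fr=(448,150),cl=(360,518),cr=(530,278))
def res(v,full=False):
    P=pts(v[3]); r={}
    for n,d,c,s,o in(("a",a,T,5,(210,145)),("b",b,S,4,(240,180))):
        for k in d: r[n+k]=proj(world(P[k],*v[:3]),c)[0]-((np.array(d[k])+.5)/s-.5+o)
    return r if full else np.concatenate(list(r.values()))
f=least_squares(res,[.5,.1,-.4,-.116],loss="soft_l1",x_scale=[.1,.1,.1,.01])
print(f.x.round(4)); print({k:v.round(1).tolist() for k,v in res(f.x,1).items()})
print("key",world(pts(f.x[3])["p"],*f.x[:3]).round(4),"tab",world([-.1,0,.11],*f.x[:3]).round(4))
E
python3 fit.py
```

```text
[ 0.594   0.1128 -0.3711 -0.1176]
{'ap': [-0.6, 0.6], 'at': [-0.6, 0.7], 'ah': [-0.1, 0.5], 'afl': [-1.0, 0.1], 'afr': [-0.8, -0.0], 'atl': [-0.9, 0.7], 'atr': [-0.9, 0.0], 'bp': [0.1, -0.8], 'bt': [0.1, -0.9], 'bh': [-0.1, -0.8], 'bfl': [-1.7, -0.7], 'bfr': [0.0, -2.0], 'bcl': [-0.2, 0.3], 'bcr': [-0.1, -1.8]}
key [[0.4562 0.0934 0.0602]] tab [[0.5008 0.149  0.11  ]]
```

```bash
cat >> h.py <<'E'
C=(.594,.1128,-.3711)
def go(P): # target fingertip centre in the cleaner frame -> shift in tool axes, normalised; turn
    o=get_obs(); q=o["eef_rot"]; M=R.from_quat([*q[1:],q[0]]).as_matrix()
    t=world(P,*C)[0]+[0,0,.173]; d=M.T@(t-o["eef_pos"])
    a=np.degrees(np.arctan2(M[1,0],M[0,0])-C[2])
    tip=o["eef_pos"]-[C[0],C[1],.173]; c,s=np.cos(C[2]),np.sin(C[2])
    tc=[c*tip[0]+s*tip[1],-s*tip[0]+c*tip[1],tip[2]]
    f=o["wrist_force"]; fc=[c*f[0]+s*f[1],-s*f[0]+c*f[1],f[2]]
    print("t",round(o["time_s"],2),"tipC mm",np.round(np.array(tc)*1e3,1),"F",np.round(fc,1),"tilt",M[2].round(4)); print("norm",(d/.25).round(3),"turn",round(a/90,4),"open",o["opening"])
E
python3 -c "
from h import *
go([-.1294,-.068,.12])"
```

```text
t 0.1 tipC mm [ -95.2 -715.6  230.9] F [ 0.5 -1.2 -0.1] tilt [ 3.0e-04 -1.5e-03 -1.0e+00]
norm [ 1.787 -1.879  0.447] turn 0.5175 open 1.0009550472242812
```

Call:
drive_tool(
  increments=[
    [[0.15,-0.15,0],0.06],
    [[0.3,-0.3,0],0.16],
    [[0.45,-0.45,0],0.26],
    [[0.6,-0.6,0],0.36],
    [[0.75,-0.75,0],0.44],
    [[0.88,-0.88,0],0.5],
    [[0.97,-0.97,0],0.5175],
    [[1,-1,0],0.5175],
  ],
  claw=1,
)

```text
time_s: 1.1
eef_pos: [0.3652, -0.1854, 0.4045]
eef_rot: [-0.0, 0.983, -0.183, -0.0]
wrist_force: [0.0, 0.1, 0.1]
opening: 0.001
```

```bash
python3 -c "
from h import *
go([-.1294,-.068,.12])"
```

```text
t 1.1 tipC mm [-105.1 -360.8  231.5] F [-0.   0.1  0.1] tilt [-3.e-04 -2.e-04 -1.e+00]
norm [-0.094 -1.171  0.446] turn 0.0016 open 0.0009510939025593395
```

Call:
drive_tool(
  increments=[
    [[-0.02,-0.15,0],0],
    [[-0.04,-0.3,0],0],
    [[-0.06,-0.45,0],0],
    [[-0.08,-0.6,0],0],
    [[-0.094,-0.75,0],0],
    [[-0.094,-0.9,0],0],
    [[-0.094,-0.98,0],0],
    [[-0.094,-1,0],0],
  ],
)

```text
time_s: 2.1
eef_pos: [0.4341, 0.0549, 0.4044]
eef_rot: [0.0, 0.983, -0.184, -0.0]
wrist_force: [-0.3, 0.6, 0.5]
opening: 0.001
```

Call:
drive_tool(
  increments=[
    [[0,-0.1,0],0],
    [[0,-0.171,0.06],0],
    [[0,-0.171,0.16],0],
    [[0,-0.171,0.26],0],
    [[0,-0.171,0.35],0],
    [[0,-0.171,0.42],0],
    [[0,-0.171,0.446],0],
    [[0,-0.171,0.446],0],
  ],
)

```text
time_s: 3.1
eef_pos: [0.4493, 0.0938, 0.2931]
eef_rot: [0.0, 0.983, -0.185, -0.0]
wrist_force: [0.7, -0.2, -0.3]
opening: 0.0
```

```bash
python3 - <<'E'
from h import *
import cv2
go([-.1294,-.068,.068])
w,s=camera("wrist"),camera("side")
c=get_calibration("wrist")
print(proj(world([key(-.1176,-.068),key(-.1176,-.018),key(-.1176,.014)],*C),c).round(0))
s=cv2.resize(s[160:340,220:420],None,fx=3.3,fy=3.3,interpolation=2)
w=cv2.resize(w,(400,250))
im=np.zeros((600,800,3),np.uint8); im[:594,:]=cv2.resize(s,(800,594))[:,:]; 
cv2.imwrite("pics/c.png",cv2.convertScaleAbs(np.vstack([cv2.resize(s,(389,350)),cv2.resize(w,(389,243))]),alpha=1.5))
E
```

```text
t 3.1 tipC mm [-128.   -70.2  120.1] F [ 0.7  0.1 -0.3] tilt [-6.e-04  4.e-04 -1.e+00]
norm [-0.006 -0.009  0.208] turn -0.0004 open 0.0003712377430140548
[[315. 208.]
 [245. 208.]
 [200. 208.]]
```

View pics/c.png

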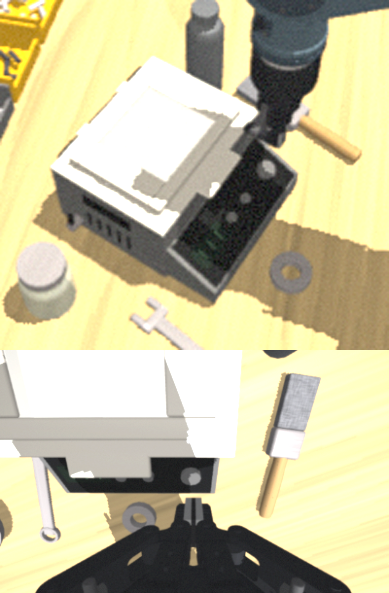

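The wrist view shows the power key at about (314,209) px, against a predicted (315,208), so the fit is good. The shut fingertips are just in front of the key and nothing is in the way. Next I go down to just above the key, then press along its axis.

Call:
drive_tool(
  increments=[
    [[-0.006,-0.009,0.04],0],
    [[-0.006,-0.009,0.1],0],
    [[-0.006,-0.009,0.15],0],
    [[-0.006,-0.009,0.18],0],
    [[-0.006,-0.009,0.2],0],
    [[-0.006,-0.009,0.208],0],
    [[-0.006,-0.009,0.208],0],
    [[-0.006,-0.009,0.208],0],
  ],
)

```text
time_s: 4.2
eef_pos: [0.4489, 0.0971, 0.2415]
eef_rot: [-0.0, 0.983, -0.184, 0.0]
wrist_force: [0.3, 0.4, -0.3]
opening: 0.003
```

```bash
python3 -c "
from h import *
go([-.1294,-.068,.068])"
```

```text
t 4.2 tipC mm [-129.6  -67.3   68.5] F [ 0.1  0.5 -0.3] tilt [ 7.e-04 -2.e-04 -1.e+00]
norm [0.001 0.003 0.002] turn 0.0 open 0.0026246510839608634
```

Call:
drive_tool(
  increments=[
    [[0.004,0,0.008],0],
    [[0.007,0,0.014],0],
    [[0.01,0,0.019],0],
    [[0.012,0,0.023],0],
    [[0.014,0,0.027],0],
    [[0.014,0,0.027],0],
    [[0.014,0,0.027],0],
    [[0.014,0,0.027],0],
  ],
)

```text
time_s: 5.2
eef_pos: [0.4519, 0.0958, 0.2345]
eef_rot: [0.0, 0.983, -0.184, 0.0]
wrist_force: [-1.2, 0.3, 2.5]
opening: 0.003
```

```bash
python3 -c "
from h import *
go([-.1294,-.068,.068])"
```

```text
t 5.2 tipC mm [-126.2  -67.4   61.5] F [-1.2 -0.1  2.5] tilt [ 0.  0. -1.]
norm [-0.013  0.003 -0.026] turn 0.0 open 0.0030554590032580695
```

Axial force is about 2.8 N, roughly half travel, so I press 3 mm further.

Call:
drive_tool(
  increments=[
    [[0.002,0,0.004],0],
    [[0.004,0,0.008],0],
    [[0.006,0,0.011],0],
    [[0.007,0,0.013],0],
    [[0.007,0,0.013],0],
    [[0.007,0,0.013],0],
    [[0.007,0,0.013],0],
    [[0.007,0,0.013],0],
  ],
)

```text
time_s: 6.2
eef_pos: [0.4535, 0.0953, 0.2316]
eef_rot: [0.0, 0.983, -0.184, -0.0]
wrist_force: [-4.5, 0.8, 10.7]
opening: 0.003
```

```bash
python3 -c "
from h import *
go([-.1294,-.068,.068])"
```

```text
t 6.2 tipC mm [-124.6  -67.3   58.6] F [-4.5 -0.9 10.7] tilt [-7.e-04  1.e-04 -1.e+00]
norm [-0.019  0.003 -0.037] turn 0.0001 open 0.0027527971920222423
```

The key has bottomed out: 11.6 N axial, about 5 mm of travel. Next I back off, move across and come down in front of the tab.

Call:
drive_tool(
  increments=[
    [[-0.02,0,-0.04],0],
    [[-0.03,0,-0.12],0],
    [[-0.06,0,-0.22],0],
    [[-0.06,-0.08,-0.26],0],
    [[-0.06,-0.18,-0.26],0],
    [[-0.06,-0.25,-0.26],0],
    [[-0.06,-0.27,-0.26],0],
    [[-0.06,-0.27,-0.26],0],
  ],
)

```text
time_s: 7.2
eef_pos: [0.4638, 0.1635, 0.2958]
eef_rot: [0.0, 0.983, -0.184, -0.0]
wrist_force: [-0.3, 0.6, -0.1]
opening: 0.002
```

```bash
python3 -c "
from h import *
go([-.125,0,.088])"
```

```text
t 7.2 tipC mm [-1.397e+02  1.000e-01  1.228e+02] F [-0.5  0.4 -0.1] tilt [-8.e-04  7.e-04 -1.e+00]
norm [0.059 0.    0.139] turn 0.0005 open 0.002207419338707725
```

Call:
drive_tool(
  increments=[
    [[0,0,0.04],0],
    [[0,0,0.09],0],
    [[0.01,0,0.13],0],
    [[0.03,0,0.139],0],
    [[0.05,0,0.139],0],
    [[0.059,0,0.139],0],
    [[0.059,0,0.139],0],
    [[0.059,0,0.139],0],
  ],
)

```text
time_s: 8.2
eef_pos: [0.4778, 0.1582, 0.2616]
eef_rot: [-0.0, 0.983, -0.184, 0.0]
wrist_force: [0.3, -0.3, 0.4]
opening: -0.002
```

Call:
drive_tool(
  increments=[
    [[0.008,0,0],0],
    [[0.016,0,0],0],
    [[0.024,0,0],0],
    [[0.032,0,0],0],
    [[0.04,0,0],0],
    [[0.048,0,0],0],
    [[0.054,0,0],0],
    [[0.056,0,0],0],
  ],
)

```text
time_s: 9.2
eef_pos: [0.4891, 0.1539, 0.2611]
eef_rot: [-0.0, 0.983, -0.184, -0.003]
wrist_force: [-12.8, 4.3, 10.2]
opening: 0.001
```

```bash
python3 -c "
from h import *
go([-.111,0,.088])"
```

```text
t 9.2 tipC mm [-112.7    0.2   88.1] F [-13.5  -0.6  10.2] tilt [-0.0065  0.001  -1.    ]
norm [0.007 0.001 0.   ] turn 0.0002 open 0.0009124682528187087
```

Contact is made with the tab edge at 13.5 N horizontally. A tool that can only point down can't get underneath the tab, so I'll lift by friction on its front edge. I back off slightly first, then follow the lid's arc.

Call:
drive_tool(
  increments=[
    [[-0.003,0,-0.01],0],
    [[-0.002,0,-0.03],0],
    [[-0.002,0,-0.05],0],
    [[0.0,0,-0.07],0],
    [[0.002,0,-0.09],0],
    [[0.005,0,-0.11],0],
    [[0.008,0,-0.125],0],
    [[0.011,0,-0.14],0],
  ],
)

```text
time_s: 10.2
eef_pos: [0.4921, 0.1526, 0.2956]
eef_rot: [-0.0, 0.983, -0.184, -0.002]
wrist_force: [-5.4, 3.1, 0.7]
opening: 0.002
```

```bash
python3 - <<'E'
from h import *
import cv2
go([-.111,0,.088])
s=camera("side")[160:340,200:440]
cv2.imwrite("pics/d.png",cv2.convertScaleAbs(cv2.resize(s,None,fx=3,fy=3,interpolation=2),alpha=1.5))
E
```

```text
t 10.2 tipC mm [-1.094e+02  1.000e-01  1.226e+02] F [-6.1  1.   0.7] tilt [-4.9e-03  8.0e-04 -1.0e+00]
norm [-0.006  0.     0.138] turn 0.0002 open 0.0019464032280600092
```

View pics/d.png

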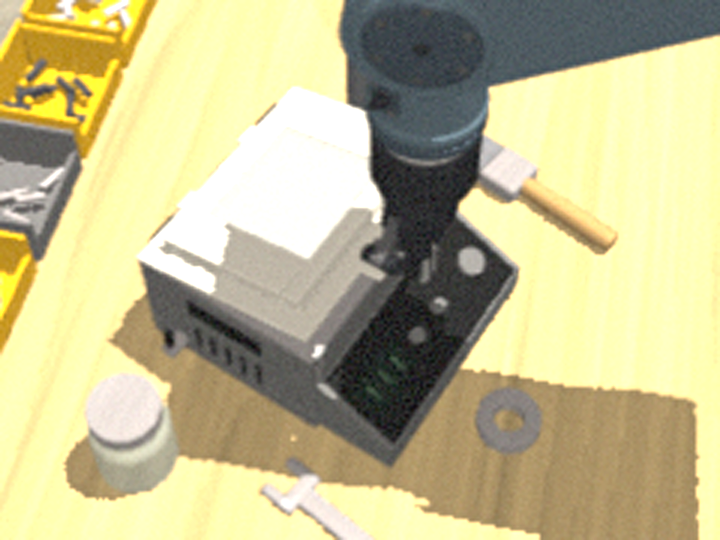

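The lid's front-left corner has moved from about (313,361) to about (320,340) in this crop, so it seems to be raised. I'll check that against the projection.

```bash
python3 - <<'E'
from h import *
S=get_calibration("side")
for th in(0,.1,.2,.3):
    c,s=np.cos(th),np.sin(th)
    L=lambda r,y,u:[.08-r*c+u*s,y,.11+r*s+u*c]
    print(th,((proj(world([L(.162,.105,0),L(.162,.105,.006),L(.18,.035,.006)],*C),S)-[200,160])*3).round(0).tolist())
E
```

```text
0 [[308.0, 362.0], [307.0, 358.0], [380.0, 300.0]]
0.1 [[306.0, 351.0], [305.0, 346.0], [379.0, 287.0]]
0.2 [[302.0, 338.0], [301.0, 333.0], [375.0, 272.0]]
0.3 [[297.0, 324.0], [295.0, 319.0], [370.0, 256.0]]
```

The corner height fits about 0.15–0.2 rad. The force is steady at 6 N with the fingertip now above the tab's shut height, so the lid is being carried. I carry on along the arc.

Call:
drive_tool(
  increments=[
    [[0.006,0,-0.027],0],
    [[0.013,0,-0.055],0],
    [[0.023,0,-0.089],0],
    [[0.036,0,-0.123],0],
    [[0.049,0,-0.156],0],
    [[0.065,0,-0.189],0],
    [[0.082,0,-0.22],0],
    [[0.101,0,-0.251],0],
  ],
)

```text
time_s: 11.25
eef_pos: [0.516, 0.1433, 0.359]
eef_rot: [0.0, 0.983, -0.184, -0.002]
wrist_force: [-6.8, 2.8, 3.5]
opening: -0.002
```

```bash
python3 -c "
from h import *
go([-.111,0,.088])
for th in (.57,.62,.68,.74,.8,.86,.92,.98,1.04): print(th,((-112.7+180*(1-np.cos(th)))).round(1),(88.1+180*np.sin(th)).round(1))"
```

```text
t 11.25 tipC mm [-83.8   0.2 186. ] F [-7.3  0.1  3.5] tilt [-4.e-03  9.e-04 -1.e+00]
norm [-0.107  0.     0.392] turn 0.0003 open -0.0018525298982308102
0.57 -84.2 185.2
0.62 -79.2 192.7
0.68 -72.7 201.3
0.74 -65.6 209.5
0.8 -58.1 217.2
0.86 -50.1 224.5
0.92 -41.7 231.3
0.98 -33.0 237.6
1.04 -23.8 243.3
```

Call:
drive_tool(
  increments=[
    [[0.018,0,-0.032],0],
    [[0.044,0,-0.068],0],
    [[0.073,0,-0.102],0],
    [[0.103,0,-0.133],0],
    [[0.135,0,-0.162],0],
    [[0.169,0,-0.19],0],
    [[0.204,0,-0.216],0],
    [[0.241,0,-0.24],0],
  ],
)

```text
time_s: 12.25
eef_pos: [0.5737, 0.1209, 0.4196]
eef_rot: [-0.0, 0.983, -0.184, 0.0]
wrist_force: [-0.7, 0.1, -0.1]
opening: 0.001
```

```bash
python3 - <<'E'
from h import *
import cv2
go([-.111,0,.088])
for th in (1.04,1.1,1.16,1.22,1.28,1.34,1.4,1.46,1.52,1.6): print(th,((-112.7+180*(1-np.cos(th)))).round(1),(88.1+180*np.sin(th)).round(1))
s=camera("side")[100:340,180:440]
cv2.imwrite("pics/e.png",cv2.convertScaleAbs(cv2.resize(s,None,fx=2.5,fy=2.5,interpolation=2),alpha=1.4))
E
```

```text
t 12.25 tipC mm [-2.190e+01  2.000e-01  2.466e+02] F [-0.6 -0.2 -0.1] tilt [ 1.e-04 -1.e-04 -1.e+00]
norm [-0.357  0.001  0.634] turn 0.0 open 0.001398252231101385
1.04 -23.8 243.3
1.1 -14.3 248.5
1.16 -4.6 253.1
1.22 5.4 257.1
1.28 15.7 260.5
1.34 26.1 263.3
1.4 36.7 265.5
1.46 47.4 267.0
1.52 58.2 267.9
1.6 72.6 268.0
```

View pics/e.png

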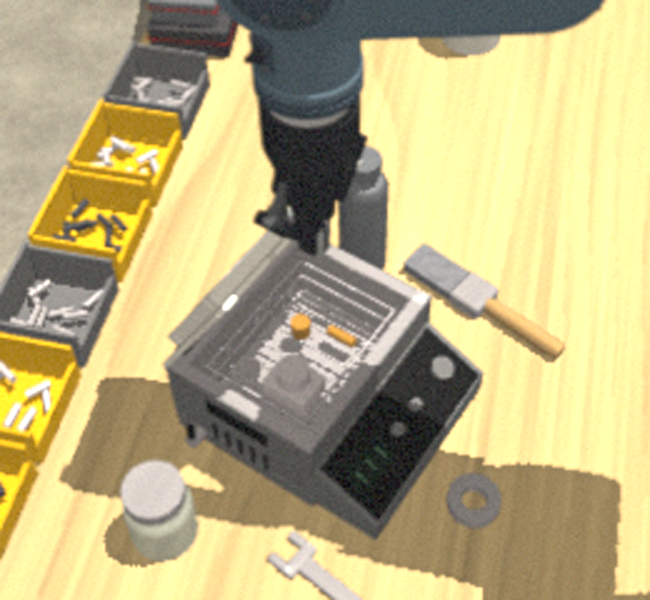

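The lid stands steep (about 1.05 rad) with the finger on its tab, and the bench is undisturbed. Next I push it over past upright.

Call:
drive_tool(
  increments=[
    [[0.04,0,-0.016],0],
    [[0.08,0,-0.032],0],
    [[0.122,0,-0.044],0],
    [[0.164,0,-0.052],0],
    [[0.208,0,-0.06],0],
    [[0.252,0,-0.064],0],
    [[0.296,0,-0.064],0],
    [[0.336,0,-0.064],0],
  ],
)

```text
time_s: 13.3
eef_pos: [0.652, 0.0903, 0.435]
eef_rot: [0.0, 0.983, -0.185, -0.0]
wrist_force: [0.4, 0.2, -0.6]
opening: 0.001
```

Call:
drive_tool(
  increments=[
    [[0.02,0,0],0],
    [[0.04,0,0],0],
    [[0.06,0,0],0],
    [[0.08,0,0],0],
    [[0.1,0,0],0],
    [[0.12,0,0],0],
    [[0.13,0,0],0],
    [[0.13,0,0],0],
  ],
)

```text
time_s: 14.3
eef_pos: [0.6818, 0.0788, 0.4351]
eef_rot: [-0.0, 0.983, -0.185, -0.0]
wrist_force: [0.7, 0.3, 0.4]
opening: -0.001
```

```bash
python3 - <<'E'
from h import *
go([-.05,0,.32])
E
```

```text
t 14.3 tipC mm [9.410e+01 1.000e-01 2.621e+02] F [0.6 0.5 0.4] tilt [-2.e-04  0.e+00 -1.e+00]
norm [-0.577  0.    -0.232] turn -0.0001 open -0.0009741841084111416
```

Call:
drive_tool(
  increments=[
    [[-0.05,0,0],0],
    [[-0.15,0,-0.04],0],
    [[-0.28,0,-0.1],0],
    [[-0.42,0,-0.16],0],
    [[-0.56,0,-0.22],0],
    [[-0.7,0,-0.26],0],
    [[-0.78,0,-0.28],0],
    [[-0.8,0,-0.28],0],
  ],
)

```text
time_s: 15.3
eef_pos: [0.4937, 0.1521, 0.5061]
eef_rot: [-0.0, 0.983, -0.184, 0.001]
wrist_force: [0.9, -0.9, -0.2]
opening: 0.001
```

Call:
drive_tool(
  increments=[
    [[-0.05,0,0],0],
    [[-0.15,0,0],0],
    [[-0.25,0,0],0],
    [[-0.35,0,0],0],
    [[-0.38,0,0],0],
    [[-0.4,0,0],0],
    [[-0.4,0,0],0],
    [[-0.4,0,0],0],
  ],
)

```text
time_s: 16.3
eef_pos: [0.4026, 0.1874, 0.5051]
eef_rot: [0.0, 0.983, -0.185, -0.0]
wrist_force: [-0.5, -0.0, -0.4]
opening: 0.004
```

```bash
python3 - <<'E'
from h import *
import cv2
go([-.05,0,.32])
s=camera("side"); cv2.imwrite("pics/f.png",cv2.convertScaleAbs(cv2.resize(s[100:400,120:480],None,fx=2,fy=2,interpolation=2),alpha=1.4))
S=get_calibration("side")
for th in(1.6,1.75,1.88):
    c,q=np.cos(th),np.sin(th)
    L=lambda r,y,u:[.08-r*c+u*q,y,.11+r*q+u*c]
    print(th,((proj(world([L(.162,.105,0),L(.162,-.105,0),L(.18,.035,0)],*C),S)-[120,100])*2).round(0).tolist())
print("console, keys",((proj(world([[-.15,.1,.036],[-.15,-.1,.036],key(-.1176,-.068)],*C),S)-[120,100])*2).round(0).tolist())
E
```

```text
t 16.3 tipC mm [-2.054e+02  1.000e-01  3.321e+02] F [-0.4 -0.2 -0.4] tilt [-1.e-04  2.e-04 -1.e+00]
norm [0.622 0.    0.048] turn -0.0003 open 0.004020840108842714
1.6 [[226.0, 204.0], [346.0, 85.0], [267.0, 149.0]]
1.75 [[208.0, 195.0], [329.0, 79.0], [247.0, 141.0]]
1.88 [[194.0, 190.0], [316.0, 75.0], [232.0, 136.0]]
console, keys [[419.0, 419.0], [504.0, 295.0], [473.0, 292.0]]
```

View pics/f.png

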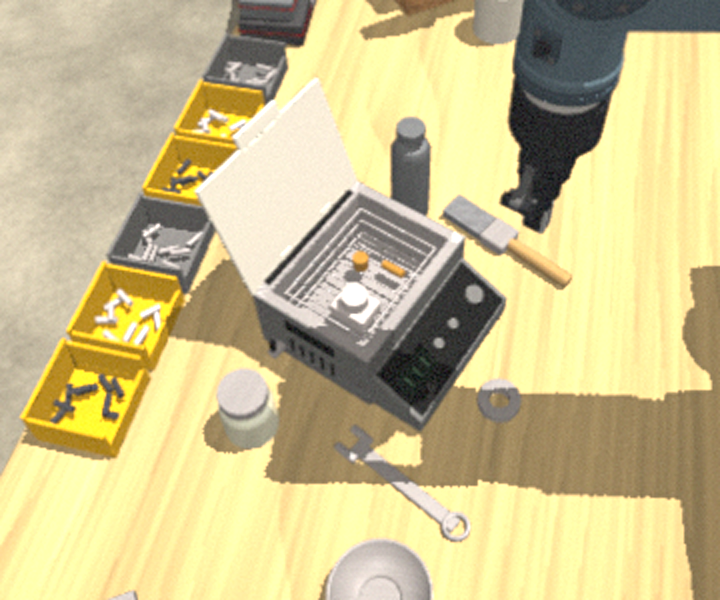

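The lid corners are at (200,188) and (317,82), which fits 1.88 rad. The power key is at (474,294) against a predicted (473,292), so the cleaner hasn't moved. The jar, spray can, brush, wrench and bearing look untouched, and the arm is clear.

```bash
python3 -c "
from bench import hand_in
print(hand_in())"
```

```text
the job is handed in; nothing more can be done
None
```

The power key was pressed right down and the lid is now resting open on its hinge stop; I handed the job in after about 16 s of the 64 s. The hand-in reports no verdict.

- **Power key:** I pressed it with the shut fingertips along its own axis until it bottomed out. The force reached about 11.6 N after roughly 5 mm of travel. I then let it spring back.
- **Lid:** The tool can only point straight down, so the finger could not get under the tab. I lifted the lid by friction against the tab's front edge. I followed its arc, pushed it past upright and let it fall back the last bit onto its stop.
- **Forces:** The highest reading on the lid was about 17 N, at first contact. The wrist force is only read at the end of each move, so short peaks in between would not show.
- **Last picture:** The lid corners fit 1.88 rad. The power key is within about a pixel of its predicted place, so the cleaner has not moved. The jar, spray can, brush, wrench and bearing look untouched, and the arm is clear.
- **Not checked or disagreeing:** I did not re-measure the bystanders, and the mug and dish were only partly in that last picture. I judged by eye that the small keys were out. In one picture early in the lift, a lid corner was about 20 pixels of the enlarged crop sideways from its prediction, but the forces and later pictures agreed with the model.

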